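# Clamp the whetstone in its turnbuckle holder

## Robot

A 6-joint arm with a two-finger parallel gripper is mounted at the origin on the work surface. World frame = base frame: x ahead of the robot, y to its left, z up, the work surface at z = 0. Lengths are in m, angles in rad, forces in N, time in s.
With the tool pointing down it reaches from about 0.35 to 0.875 m from the base axis. Payload 4.2 kg.
Tool frame: the origin (TCP) lies on the mounting face of the last link; the fingertips stand 182 mm ahead of it and the grasp point (between the pads) lies 164 mm ahead of it; z points along the fingers, y is the line along which they close (so a half turn about z gives the same grasp; the last joint's range is limited). The gripper opens to 87 mm and grips with 3 to 60 N. Pads are 19 mm wide; open, the fingers measure 117 mm over their backs; the gripper's body (75 mm by 190 mm) begins 51 mm behind the grasp point.
Start: joints at [1.6, 0.385, 0.008, 0, -1.194, -0.259], TCP at [0.142, 0.609, 0.405] pointing down, gripper open.
Joint ranges: [-3.14, 3.14], [-1.21, 2.06], [-1.07, 1.41], [-3.16, 2.05], [-2.99, -0.16], [-3.1, 3.1]. Speed limits (rad/s): [2.79, 2.79, 3.14, 3.14, 3.14, 3.14].

## Interface

Orientations are given as a 3x3 rotation matrix whose columns are the frame's x, y, z axes.
In Python, from workcell import robot gives the robot as it stands.
- The arm moves only by the tool jog_arm, never from a script. Its argument "plan" is a list of rows, each a list of 2 entries, a list of its own where there are three numbers: the shift along the tool's x, y, z in cm, then the turn, a rotation vector about the tool's x, y, z in degrees. In form: [[[x, y, z], [ax, ay, az]], ...]. A call has 1 to 12 rows; each row shifts and turns the commanded pose from where the row before left it, along the tool's axes as they then stand; what a row does not reach is not made up. A row lasts 1/8 s, in which the tool goes at most 62.5 mm and 10.7 degrees, less where a joint would pass 70% of its speed; a pose out of reach is approached as far as the arm can. A call with a gripper value outside its range is refused whole. "jaw" is the finger opening in cm, from 0 to 8.7, set as the call begins (left out, the last holds). The fingers move at their own pace and stop on an object; the grip force is fixed at half the most. Time passes only in rows, so rows that do not move let the fingers close. It gives the time, the measured TCP pose, the force, the opening and the grip force at its end, in the units of the state.
- robot.get_obs(): the state, without advancing time (a new reading comes with each control period).
- robot.capture(name): name is "side" or "top"; returns the picture (384x512x3 uint8, blue, green, red); there is no depth.
- robot.camera_params(name): a dict with "fovy" (degrees; the focal length in pixels is half the picture's height over the tangent of half this angle, whatever the lens; pixels are square), "cx", "cy" (the principal point, pixels), "k1" (the pictures are not rectified: a ray, as slopes to the right and down, at radius r is drawn at 1 + k1 r^2 times it, then the intrinsics apply), "view" (4x4, takes a point from world to camera coordinates). Camera axes: x right, y up, looking along -z (the intrinsics and any distortion apply to the point x, -y, -z); pixel columns grow to the right and rows downward; lengths in m; the calibration is good to about 2 mm. A picture is of the moment at which its call begins. camera_params takes no time and is no camera call.
- robot.close_job(): hands the job in; it is judged then, once.
Trained networks look in the newest picture that a camera, given by its name, has taken for a name from the list of things; names that differ only in an ending like _2 or _b are one class to them, and where a whole thing is asked for, a point or a joint stands for the part that bears it (a point fixed in the world has none). Each returns a list of dicts, best first, with "p" (0 to 1); they miss things now and then, are a little off and sometimes report something else, mostly with a low value. They report only what shows in the picture. A call takes as long as a camera call. They do not tell look-alikes from the thing itself.
- robot.regions_of(camera, label): "pixels" (384x512 bool, what is visible of it) and "extent" ([left, top, right, bottom] in pixels, round what is visible of it).
- robot.pinpoint(camera, label): "pixel" ([column, row] in pixels: a listed point, or the origin of a listed thing).
The state is a dict: "time_s": time; "joint_pos": joint angles; "joint_velocities": joint speeds; "tau": joint torques, N m; "tcp_pos": TCP position; "tool_rot": TCP orientation; "contact_force": force on the tool from outside, world axes, zero at the start; "moment": the same for the moment, N m; "opening": opening from 0.0 (shut) to 1.0 (fully open); "finger_force": force on a finger pad.
Only numpy, scipy, OpenCV 4.12 (cv2) and the standard library are available. Lean on these libraries where they do the work, as an engineer would, in place of code of your own. Each camera call takes 0.05 s, during which the arm holds its last target. There are 200 camera calls.

## Task

Lay the whetstone flat on the two rails of the holder, between its two jaws, setting it down without dropping it. Then turn the turnbuckle by its bars so that both jaws draw in together, until they grip the stone firmly (the bars take about half as much push again as when running free); do not overtighten it, force the bars or disturb the other things on the worktop.

Things in the scene. Friction and masses are not known exactly. Their poses are not given: they have to be found in the camera images.
- stone: whetstone, a plain flat block of two glued layers (reddish brown below, pale above), roughly 150 mm long (worn; its true length is not known to better than 4 mm); 50 mm wide, 25 mm thick, about 0.43 kg. Lies loose on the worktop. Origin: centre of its underside; y along its length, x across its width, z up.
- holder: steel whetstone holder, fixed to the worktop: a base plate 200 mm (x) by 300 mm (y), 10 mm thick. Origin: centre of the plate's underside; z up. The turnbuckle runs along y on its -x side (the robot's side), the two rails that the stone lies on run along y on its +x side.
- bed: the two rails of the holder, round steel rods 12 mm thick and 28 mm apart, along y. Origin: midway between them at the height of their tops (30 mm above the worktop), centred between the jaws: the stone's origin belongs here, its length along y. Axes parallel to the holder's. Below the rails is the base plate, 10 mm high.
- jaw_left: jaw at the +y end of the bed: an upright steel plate 165 mm (x) by 12 mm, its top 76 mm above the worktop, with a rubber pad towards the stone. Origin: centre of the uncompressed pad's face, 43 mm above the worktop. Slides only along y, 16 mm inwards per full turn of the turnbuckle. At first the jaws stand 8 to 19 mm farther apart than the stone's length.
- jaw_right: the same jaw mirrored, at the -y end; both move in equally as the turnbuckle turns, and push the stone to the middle by themselves. Between short pushes, held still, the fingers feel less than while turning: about 0.13 to 0.26 N m with the jaws free, 0.26 to 0.38 at 20 to 35 N of grip.
- pad (a point): centre of the face of the left jaw's rubber pad (54 mm wide, 24 mm high, 9 mm thick; the right one is alike). It yields about 12 N per mm. Firm grip: 20 to 45 N on the stone; above 60 N the pads are ruined.
- turnbuckle: turnbuckle body between the jaws: open steel cage 116 mm long along y, 28 mm thick, with four round bars (8 mm thick) standing out from its middle along its own +x, -x, +z, -z, tips 55 mm from the axis. Origin: its middle, on the axis, 70 mm above the worktop. It turns about y. Push an upper bar over with the shut fingers, come back, take the next. It stays where it is left.
- bar_tip (a point): tip of the turnbuckle's bar along its own +z, 55 mm from the axis; the other three follow at right angles. Never push a bar with more than 35 N. Tightening moves the upper bars towards +x of the holder (towards the stone, away from the robot); slackening the other way. A bar that leans towards the robot by over 45 degrees jams on an upright finger: take the next one.
- axis (a point): middle of the turnbuckle on its axis, fixed to the holder (axes as the holder's), 125 mm from the bed's centre line. Turning takes about 0.32 N m while the jaws are free (6 N at a bar's tip, more nearer the axis), then 5 mN m more per N of grip: 0.42 to 0.55 N m is firm (best 0.48), above 0.6 too much. Contact comes 0.25 to 0.6 turn from the start, firm is 0.7 to 1.3 rad later.
- dresser: bystander, leave alone: small pale dressing stone 30 x 60 x 22 mm beyond the holder. Origin: centre of its underside.
- spoon: bystander: spoon with a black handle, 180 mm long, lying beyond the work. Origin: on it, at the worktop.
- cup: bystander: steel cup 72 mm wide, 75 mm high, at the far side. Origin: centre of its underside.
- soap: bystander: white bottle 64 mm wide, 150 mm high, right of the work. Origin: centre of its underside.
- saucer: bystander: white saucer 120 mm wide, right of the work. Origin: centre of its underside.
Mind the look-alikes: they are no part of the job. What is shaped like the stone but blue or red is not meant.

How it is judged:
On the way, in this order (a step that is already met when the one before it is completed fails the run):
1. the stone lies on the rails between the jaws, let go (z of stone in the frame of bed between -0.004 and 0.004 m and x of stone in the frame of bed between -0.01 and 0.01 m and y of stone in the frame of bed between -0.015 and 0.015 m and angle between the y axis of stone and the y axis of bed, either way round below 0.12 rad and contact force between the fingers and stone below 0.3 N), for 0.2 s.
2. both jaws grip the stone firmly (z of stone in the frame of bed between -0.004 and 0.004 m and x of stone in the frame of bed between -0.01 and 0.01 m and y of stone in the frame of bed between -0.015 and 0.015 m and angle between the y axis of stone and the y axis of bed, either way round below 0.12 rad and contact force between jaw_left and stone between 20 and 60 N and contact force between jaw_right and stone between 20 and 60 N), for 0.2 s.
At the end, for the whole second after the job is handed in: The stone lies flat on the rails (within 10 mm of the centre line, 15 mm of the middle, 7 degrees), each jaw presses on it with 18 to 48 N, stone and turnbuckle are at rest and let go (all of step 1 and contact force between jaw_left and stone between 18 and 48 N and contact force between jaw_right and stone between 18 and 48 N and linear speed of stone below 0.02 m/s and angular speed of turnbuckle below 0.1 rad/s); the robot touches nothing.
It fails at once if overtightened: a jaw presses on the stone with more than 60 N (contact force between any of jaw_left, jaw_right and stone above 60 N).
It fails at once if the turnbuckle is forced with more than 35 N (contact force between the fingers and turnbuckle above 35 N).
It fails at once if the stone is dropped or banged on the rails (over 80 N) (contact force between stone and bed above 80 N).
It fails at once if another thing on the worktop is moved by more than 30 mm (distance of any of dresser, spoon, cup, soap, saucer from where it was at the start of the episode above 0.03 m).
It also fails if it takes over 64 s, if anything falls off the work surface, if the arm or the gripper's body presses on something with over 40 N, if the wrist force passes 120 N, or if a joint passes its speed limit or range.

## Working session

There is one attempt and no reset: what is moved stays moved. The work goes in short steps, Python scripts to look and compute and a tool call to move; the robot and the scene stay as the last step left them, time stands still between calls to the robot, and variables do not carry over. Pictures are saved under pics/ and viewed, at most 10 in all, crops included, and the job is handed in when it is done.

Besides the shell and the picture viewer there is one more tool, called after "Emit:" as name(argument=value, ...), one argument or row to a line, values as JSON. jog_arm: Moves the arm, as the interface text tells. Its arguments: {"type":"object","properties":{"plan":{"type":"array"},"jaw":{"type":"number"}},"required":["plan"]}

```bash
mkdir -p pics
cat > h.py <<'E'
import numpy as np, cv2
from workcell import robot
def cam(n):
    p=robot.camera_params(n); f=192/np.tan(np.radians(p["fovy"])/2); return p,f,np.array(p["view"])
def ray(n,px):
    p,f,V=cam(n); d=np.array([(px[0]-p["cx"])/f,(px[1]-p["cy"])/f]); u=d.copy()
    for _ in range(30): u=d/(1+p["k1"]*(u@u))
    R=V[:3,:3]; o=-R.T@V[:3,3]; return o,R.T@np.array([u[0],-u[1],-1])
def at_z(n,px,z):
    o,d=ray(n,px); return o+d*(z-o[2])/d[2]
def proj(n,P):
    p,f,V=cam(n); c=V[:3,:3]@np.array(P)+V[:3,3]; u=np.array([c[0],-c[1]])/-c[2]
    u=u*(1+p["k1"]*(u@u)); return u*f+[p["cx"],p["cy"]]
def tri(a,b):
    (o1,d1),(o2,d2)=a,b; M=np.stack([d1,-d2],1); t=np.linalg.lstsq(M,o2-o1,rcond=None)[0]
    A,B=o1+d1*t[0],o2+d2*t[1]; return (A+B)/2,np.linalg.norm(A-B)
E
python3 - <<'E'
from h import *
np.set_printoptions(precision=4,suppress=True)
im={n:robot.capture(n) for n in("top","side")}
for n in im:
    cv2.imwrite(f"pics/{n}0.png",cv2.resize(im[n],(768,576)))
    p,f,V=cam(n); print(n,f,p["k1"],"pos",-V[:3,:3].T@V[:3,3])
for l in("stone","holder","bed","jaw_left","jaw_right","pad","turnbuckle","bar_tip","axis"):
    q={}
    for n in im:
        r=robot.pinpoint(n,l); print(l,n,[(np.round(x["pixel"],1),round(x["p"],2)) for x in r[:4]])
        if r:q[n]=ray(n,r[0]["pixel"])
    if len(q)==2: print("   ",*tri(q["top"],q["side"]))
print(robot.get_obs())
E
```

```text
top 456.8361009633765 0.0188997504733621 pos [ 0.485  -0.0619  1.1597]
side 441.6089186875843 -0.013119889705126194 pos [ 0.1524 -1.027   0.7615]
stone top [(array([307.6, 254.4]), 0.91), (array([279.1, 192.9]), 0.68), (array([224.4, 285.2]), 0.67), (array([336.5, 114.1]), 0.59)]
stone side [(array([181.1, 228.9]), 0.74), (array([226.8, 264.3]), 0.73), (array([361. , 249.5]), 0.56)]
    [ 0.3698 -0.1757  0.1156] 0.10887591250036593
holder top [(array([121.6, 203.1]), 0.64)]
holder side [(array([221.5, 173.1]), 0.8)]
    [ 0.5574  0.2676 -0.0043] 0.005288883666063187
bed top [(array([125.1, 176.8]), 0.59)]
bed side [(array([238.3, 165.4]), 0.6)]
    [0.6185 0.2527 0.0219] 0.0010909025661887813
jaw_left top [(array([ 91.7, 173.2]), 0.96)]
jaw_left side [(array([234.8, 151.6]), 0.86)]
    [0.6301 0.3294 0.0375] 0.00528449289362909
jaw_right top [(array([155.3, 182. ]), 0.61), (array([154.3, 115. ]), 0.47)]
jaw_right side [(array([243.6, 171.6]), 0.7)]
    [0.6046 0.1723 0.0419] 0.004689072178623341
pad top [(array([ 88.7, 169.7]), 0.7)]
pad side [(array([233.7, 150.1]), 0.63), (array([2
[... 379 characters left out ...]
52
axis top [(array([111.6, 227.5]), 0.88)]
axis side [(array([202.3, 158.6]), 0.92)]
    [0.4942 0.2726 0.0625] 0.00248005262960803
{'time_s': 1.0, 'joint_pos': array([ 1.5996,  0.3847,  0.0079, -0.    , -1.194 , -0.2586]), 'joint_velocities': array([-0.0004, -0.0001, -0.0017,  0.0003, -0.0005, -0.0008]), 'tau': array([  0.0003, -39.0476,  18.7628,   4.2244,   0.0154,  -0.    ]), 'tcp_pos': array([0.1423, 0.6086, 0.4048]), 'tool_rot': array([[ 0.9737, -0.2278, -0.    ],
       [-0.2278, -0.9737,  0.    ],
       [-0.    , -0.    , -1.    ]]), 'contact_force': array([-0.7274,  0.2856,  0.1654]), 'moment': array([-0.0249,  0.0108, -0.0054]), 'finger_force': 0.0, 'opening': 0.9961385716707372}
```

View pics/top0.png

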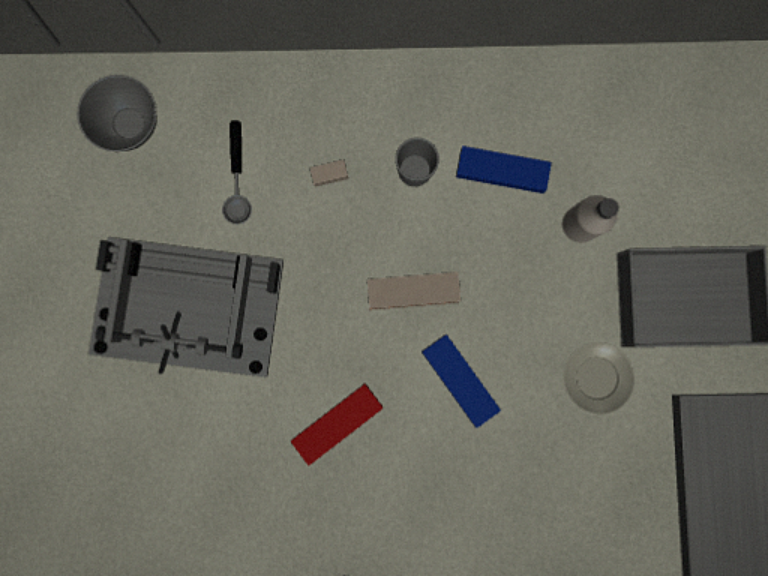

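View pics/side0.png

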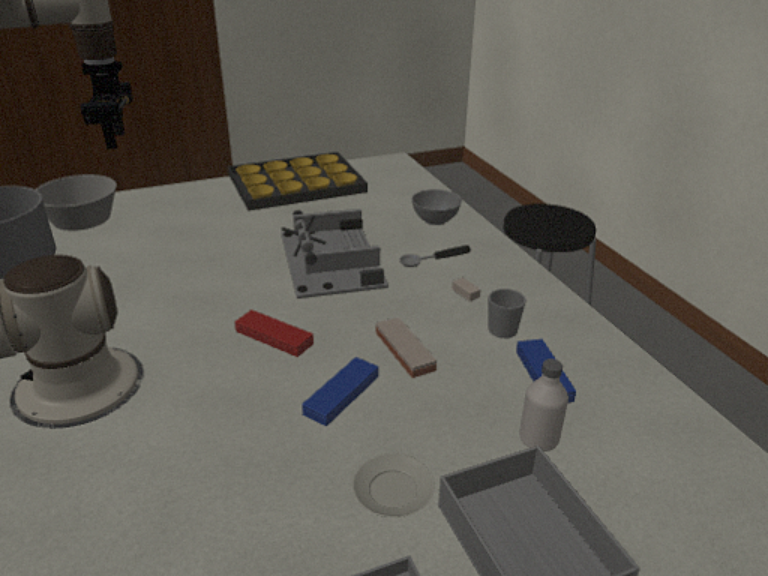

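Top view: the stone, pale, is at (275,193) in native pixels. The holder's plate corners are at about (73,159), (189,172), (179,251) and (60,235). The turnbuckle's bars show near (115,225). The side view agrees, with the reddish underlayer visible.

Run:
```python
from h import *
np.set_printoptions(precision=4,suppress=True)
im=robot.capture("top"); si=robot.capture("side")
for r in robot.regions_of("top","stone"):
    m=r["pixels"].astype(np.uint8); c=np.argwhere(m).mean(0)[::-1]
    if abs(c[0]-275)>15 or abs(c[1]-193)>15: continue
    b=cv2.boxPoints(cv2.minAreaRect(np.argwhere(m)[:,::-1].astype(np.float32)))
    W=np.array([at_z("top",p,.025)[:2] for p in b]); print("stone net",r["p"],W.mean(0),W.tolist(),np.linalg.norm(W-np.roll(W,1,0),axis=1))
# colour stone
sub=im[150:235,220:330].astype(int); d=sub[:,:,2]-sub[:,:,0]; bg=np.median(d); print("bg",bg,d.max())
m=(cv2.GaussianBlur((d-bg).astype(np.float32),(3,3),0)>8).astype(np.uint8)
n,l,s,c=cv2.connectedComponentsWithStats(m); k=1+s[1:,4].argmax()
b=cv2.boxPoints(cv2.minAreaRect(np.argwhere(l==k)[:,::-1].astype(np.float32)))+[220,150]
W=np.array([at_z("top",p,.025)[:2] for p in b]);e=W-np.roll(W,1,0); print("stone col",b.tolist(),W.mean(0),np.linalg.norm(e,axis=1),np.degrees(np.arctan2(e[:,1],e[:,0])))
r=robot.regions_of("top","holder")
for q in r[:1]:
    print(q["p"],q["extent"]); b=cv2.boxPoints(cv2.minAreaRect(np.argwhere(q["pixels"])[:,::-1].astype(np.float32)));print(b)
C=[(110,238),(283,258),(268,376),(90,353)]
W=np.array([at_z("top",np.array(p)/1.5,.010)[:2] for p in C]);e=W-np.roll(W,1,0); print("holder",W,W.mean(0),np.linalg.norm(e,axis=1),np.degrees(np.arctan2(e[:,1],e[:,0])))
print("axis",at_z("top",(111.6,227.5),.07),"bed",at_z("top",(125.1,176.8),.03))
cv2.imwrite("pics/t1.png",cv2.convertScaleAbs(cv2.resize(im[145:265,50:200],None,fx=5,fy=5,interpolation=cv2.INTER_CUBIC),alpha=1.7))
cv2.imwrite("pics/s1.png",cv2.convertScaleAbs(cv2.resize(si[130:200,180:265],None,fx=8,fy=8,interpolation=cv2.INTER_CUBIC),alpha=1.7))
```

```text
stone net 0.69 [ 0.5718 -0.1232] [[0.5937678545416842, -0.04411301258516277], [0.6032162955802519, -0.19932416517913193], [0.5498822964989443, -0.20200178862818116], [0.5405166489926199, -0.047393900917359205]] [0.0534 0.1555 0.0534 0.1549]
bg 14.0 43
stone col [[244.5341739654541, 186.67726135253906], [304.7090530395508, 181.86327362060547], [306.26390838623047, 201.29888916015625], [246.08902740478516, 206.11287689208984]] [ 0.5684 -0.1221] [0.0487 0.1507 0.0487 0.1501] [   3.5212  -86.5182 -177.1111   93.4662]
holder [[0.669  0.3865]
 [0.6296 0.0954]
 [0.4324 0.1218]
 [0.4766 0.4169]] [0.5519 0.2552] [0.1949 0.2937 0.1989 0.2984] [ -8.9942 -97.7257 172.3658  81.4912]
axis [0.493  0.2707 0.07  ] bed [0.618  0.2503 0.03  ]
```

View pics/t1.png

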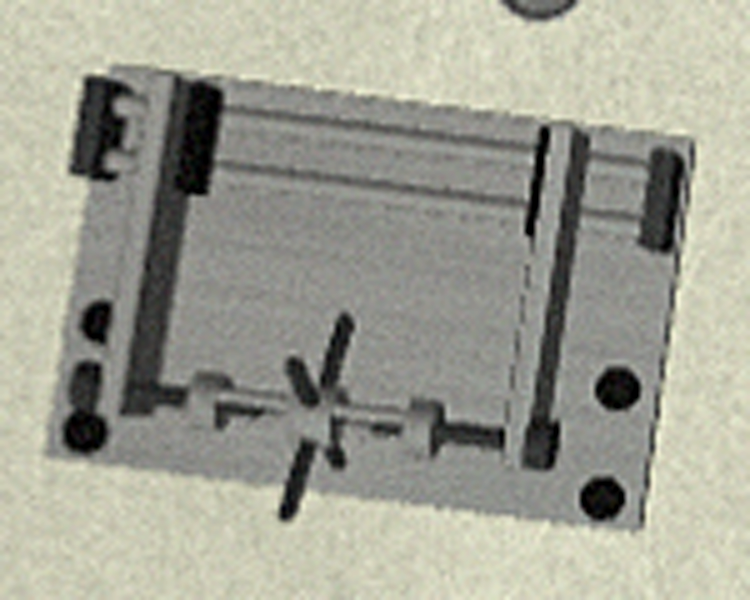

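View pics/s1.png

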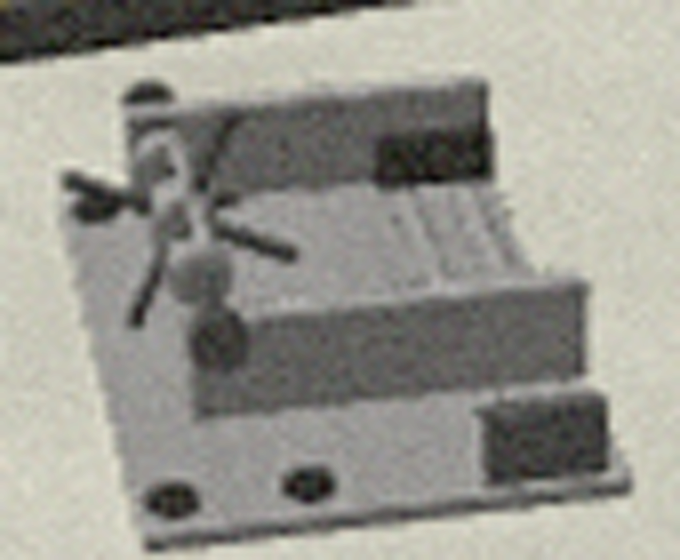

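Top crop: left pad inner edge at about (215,141), right pad at (536,182). The bar tips are at (345,318), (297,365), (287,515) and (335,462). Side crop: bar tips at (235,120) upper, (65,180) towards the robot, (295,255) forward and (135,320) lower. I'll fit the pose to these.

Run:
```python
from h import *
from scipy.optimize import least_squares
np.set_printoptions(precision=4,suppress=True)
T=lambda p:(p[0]/5+50,p[1]/5+145)
S=lambda p:np.array((p[0]/8+180,p[1]/8+130))
L=at_z("top",T((215,141)),.031);R=at_z("top",T((536,182)),.055)
d=L-R;print("pads",L,R,"mid",(L+R)/2,"gap",np.hypot(*d[:2]),"yaw",np.degrees(np.arctan2(-d[0],d[1])))
for q in[((222,90),(208,193),.031),((543,130),(528,235),.055)]:
    a,b=at_z("top",T(q[0]),q[2]),at_z("top",T(q[1]),q[2]);print("padw",np.linalg.norm(a-b),np.degrees(np.arctan2((a-b)[1],(a-b)[0])))
# fit holder centre, yaw, bar phi from tips and plate corners
tt=[T(p) for p in((297,365),(345,318),(335,462),(287,515))]
ts=[S(p) for p in((235,120),(295,255),(135,320),(65,180))]
cs=[((110,238),(.1,.15)),((283,258),(.1,-.15)),((268,376),(-.1,-.15)),((90,353),(-.1,.15))]
def tips(x):
    c,s=np.cos(x[2]),np.sin(x[2]);X=np.array([c,s,0])
    ax=np.array([x[0],x[1],0.07])
    return [ax+.053*(np.sin(x[3]+k*np.pi/2)*X+np.cos(x[3]+k*np.pi/2)*np.array([0,0,1])) for k in range(4)]
def f(x):
    r=[]
    for P,a,b in zip(tips(x),tt,ts): r+=list(proj("top",P)-a)+list(proj("side",P)-b)
    return r
for p0 in(.0,.3,.6):
    o=least_squares(f,[.493,.27,-.14,p0]); print("axis",o.x[:2],"yaw,phi",np.degrees(o.x[2:]),o.cost)
print(np.array(f(o.x)).reshape(-1,4))
c,s=np.cos(o.x[2]),np.sin(o.x[2]); print("bed from axis",o.x[:2]+.125*np.array([c,s]))
def g(x):
    c,s=np.cos(x[2]),np.sin(x[2])
    return np.concatenate([proj("top",[x[0]+c*u-s*v,x[1]+s*u+c*v,.01])-np.array(p)/1.5 for p,(u,v) in cs])
o=least_squares(g,[.55,.255,-.14]);print("plate",o.x[:2],np.degrees(o.x[2]),o.cost)
```

```text
pads [0.6284 0.3294 0.031 ] [0.6024 0.1657 0.055 ] mid [0.6154 0.2475 0.043 ] gap 0.16571931394282488 yaw -9.037426615099719
padw 0.051701991966885956 -7.156596321978629
padw 0.051628537867221415 -8.220712299010398
axis [0.4931 0.2661] yaw,phi [-8.8289 26.5376] 3.5138901114729584
axis [0.4931 0.2661] yaw,phi [-8.8289 26.5376] 3.5138901114690393
axis [0.4931 0.2661] yaw,phi [-8.8289 26.5376] 3.513890111513691
[[-0.4926 -0.9978 -1.0085 -0.9156]
 [ 0.6124 -0.5839 -0.6369  0.4056]
 [ 0.7983 -0.4497 -0.9724  0.5156]
 [-0.2632 -0.2081 -0.6947  0.0431]]
bed from axis [0.6166 0.2469]
plate [0.552  0.2552] -8.189901401539938 2.7274479615427056
```

```bash
cat >> h.py <<'E'
from scipy.spatial.transform import Rotation as Ro
def down(yx):  # tool x at world angle yx (deg), tool z down
    a=np.radians(yx);c,s=np.cos(a),np.sin(a); return np.array([[c,s,0],[s,-c,0],[0,0,-1.]])
def plan(target,yx,n,dec=1):
    "n equal rows from the present pose to target; prints rows in cm/deg"
    o=robot.get_obs(); p,R=np.array(o["tcp_pos"]),np.array(o["tool_rot"]); p0=p.copy()
    R1=down(yx); w=Ro.from_matrix(R.T@R1).as_rotvec(degrees=True); out=[]
    for k in range(1,n+1):
        s=np.round(R.T@(p0+(target-p0)*k/n-p)*100,dec)+0.; a=np.round(w/n,1)+0.
        p=p+R@s/100; R=R@Ro.from_rotvec(a,degrees=True).as_matrix(); out.append([s.tolist(),a.tolist()])
    print(out,"end",p,"err",p-target)
E
python3 - <<'E'
from h import *
plan(np.array([.57,-.1225,.30]),-86.5,20)
E
```

```text
[[[2.9, 3.1, 0.5], [0.0, 0.0, 3.7]], [[3.1, 2.8, 0.5], [0.0, 0.0, 3.7]], [[3.3, 2.7, 0.6], [0.0, 0.0, 3.7]], [[3.5, 2.5, 0.5], [0.0, 0.0, 3.7]], [[3.6, 2.2, 0.5], [0.0, 0.0, 3.7]], [[3.7, 2.0, 0.5], [0.0, 0.0, 3.7]], [[3.9, 1.7, 0.6], [0.0, 0.0, 3.7]], [[3.9, 1.5, 0.5], [0.0, 0.0, 3.7]], [[4.1, 1.3, 0.5], [0.0, 0.0, 3.7]], [[4.1, 0.9, 0.5], [0.0, 0.0, 3.7]], [[4.2, 0.7, 0.6], [0.0, 0.0, 3.7]], [[4.2, 0.5, 0.5], [0.0, 0.0, 3.7]], [[4.2, 0.1, 0.5], [0.0, 0.0, 3.7]], [[4.3, -0.1, 0.5], [0.0, 0.0, 3.7]], [[4.2, -0.4, 0.6], [0.0, 0.0, 3.7]], [[4.2, -0.7, 0.5], [0.0, 0.0, 3.7]], [[4.1, -0.9, 0.5], [0.0, 0.0, 3.7]], [[4.1, -1.2, 0.5], [0.0, 0.0, 3.7]], [[3.9, -1.4, 0.6], [0.0, 0.0, 3.7]], [[3.9, -1.7, 0.5], [0.0, 0.0, 3.7]]] end [ 0.5695566  -0.12253631  0.29974637] err [-4.43399346e-04 -3.63090246e-05 -2.53632960e-04]
```

Emit:
jog_arm(
  plan=[
    [[2.9,3.1,0.5],[0,0,3.7]],
    [[3.1,2.8,0.5],[0,0,3.7]],
    [[3.3,2.7,0.6],[0,0,3.7]],
    [[3.5,2.5,0.5],[0,0,3.7]],
    [[3.6,2.2,0.5],[0,0,3.7]],
    [[3.7,2.0,0.5],[0,0,3.7]],
    [[3.9,1.7,0.6],[0,0,3.7]],
    [[3.9,1.5,0.5],[0,0,3.7]],
    [[4.1,1.3,0.5],[0,0,3.7]],
    [[4.1,0.9,0.5],[0,0,3.7]],
    [[4.2,0.7,0.6],[0,0,3.7]],
    [[4.2,0.5,0.5],[0,0,3.7]],
  ],
  jaw=8.7,
)

```text
time_s: 2.7
tcp_pos: [0.3992, 0.1684, 0.3419]
tool_rot: [[0.535, -0.845, 0.001], [-0.845, -0.535, 0.001], [-0.0, -0.001, -1.0]]
contact_force: [-0.1, 0.7, 0.2]
opening: 1.001
finger_force: 0.0
```

Emit:
jog_arm(
  plan=[
    [[4.2,0.1,0.5],[0,0,3.7]],
    [[4.3,-0.1,0.5],[0,0,3.7]],
    [[4.2,-0.4,0.6],[0,0,3.7]],
    [[4.2,-0.7,0.5],[0,0,3.7]],
    [[4.1,-0.9,0.5],[0,0,3.7]],
    [[4.1,-1.2,0.5],[0,0,3.7]],
    [[3.9,-1.4,0.6],[0,0,3.7]],
    [[3.9,-1.7,0.5],[0,0,3.7]],
    [[0,0,0],[0,0,0]],
    [[0,0,0],[0,0,0]],
  ],
)

```text
time_s: 3.95
tcp_pos: [0.5693, -0.1224, 0.2996]
tool_rot: [[0.049, -0.999, -0.001], [-0.999, -0.049, 0.0], [-0.0, 0.001, -1.0]]
contact_force: [-0.1, 0.5, 0.2]
opening: 0.995
finger_force: 0.0
```

Run:
```python
from h import *
print(robot.get_obs()["joint_pos"])
plan(np.array([.57,-.1225,.187]),-86.5,5)
```

```text
[ 6.61389489e-02  4.08231458e-01 -2.41669397e-01 -2.15994045e-04
 -9.21603475e-01 -1.65584464e-02]
[[[0.0, 0.0, 2.3], [0.0, 0.0, -0.1]], [[0.0, 0.0, 2.2], [0.0, 0.0, -0.1]], [[0.0, 0.0, 2.3], [0.0, 0.0, -0.1]], [[0.0, -0.1, 2.2], [0.0, 0.0, -0.1]], [[0.0, 0.0, 2.3], [0.0, 0.0, -0.1]]] end [ 0.57021539 -0.12235218  0.18655451] err [ 0.00021539  0.00014782 -0.00044549]
```

Emit:
jog_arm(
  plan=[
    [[0,0,3],[0,0,0]],
    [[0,0,3],[0,0,0]],
    [[0,0,3],[0,0,-0.5]],
    [[0,0,1.5],[0,0,0]],
    [[0,0,0.8],[0,0,0]],
    [[0,0,0],[0,0,0]],
    [[0,0,0],[0,0,0]],
  ],
)

```text
time_s: 4.82
tcp_pos: [0.57, -0.1224, 0.1878]
tool_rot: [[0.058, -0.998, 0.002], [-0.998, -0.058, -0.0], [0.0, -0.002, -1.0]]
contact_force: [-0.7, -0.2, -0.2]
opening: 1.001
finger_force: 0.0
```

Emit:
jog_arm(
  plan=[
    [[0,0,0],[0,0,0]],
    [[0,0,0],[0,0,0]],
    [[0,0,0],[0,0,0]],
    [[0,0,0],[0,0,0]],
    [[0,0,0],[0,0,0]],
    [[0,0,0],[0,0,0]],
  ],
  jaw=4.0,
)

```text
time_s: 5.58
tcp_pos: [0.5701, -0.1225, 0.1869]
tool_rot: [[0.058, -0.998, 0.002], [-0.998, -0.058, -0.0], [0.0, -0.002, -1.0]]
contact_force: [2.2, -0.3, -0.5]
opening: 0.574
finger_force: 30.0
```

Emit:
jog_arm(
  plan=[
    [[0,0,-0.7],[0,0,0]],
    [[0,0,-2],[0,0,0]],
    [[0,0,-3],[0,0,0]],
    [[0,0,-3],[0,0,0]],
    [[0,0,-3],[0,0,0]],
    [[0,0,-1.3],[0,0,0]],
    [[0,0,0],[0,0,0]],
  ],
)

```text
time_s: 6.45
tcp_pos: [0.5691, -0.1225, 0.3168]
tool_rot: [[0.058, -0.998, -0.0], [-0.998, -0.058, 0.001], [-0.001, -0.0, -1.0]]
contact_force: [-0.3, 0.2, -5.3]
opening: 0.574
finger_force: 30.0
```

Run:
```python
from h import *
print(robot.get_obs()["contact_force"])
plan(np.array([.619,.2475,.32]),-98.6,11)
```

```text
[-0.25959833  0.19146226 -5.3299012 ]
[[[-3.3, -0.6, 0.0], [0.0, 0.0, 1.1]], [[-3.4, -0.6, -0.1], [0.0, 0.0, 1.1]], [[-3.3, -0.5, 0.0], [0.0, 0.0, 1.1]], [[-3.4, -0.5, 0.0], [0.0, 0.0, 1.1]], [[-3.4, -0.4, 0.0], [0.0, 0.0, 1.1]], [[-3.3, -0.3, -0.1], [0.0, 0.0, 1.1]], [[-3.4, -0.3, 0.0], [0.0, 0.0, 1.1]], [[-3.4, -0.2, 0.0], [0.0, 0.0, 1.1]], [[-3.4, -0.1, 0.0], [0.0, 0.0, 1.1]], [[-3.4, -0.1, -0.1], [0.0, 0.0, 1.1]], [[-3.4, 0.0, 0.0], [0.0, 0.0, 1.1]]] end [0.61941545 0.24752695 0.31996869] err [ 4.15454933e-04  2.69510953e-05 -3.13076778e-05]
```

Emit:
jog_arm(
  plan=[
    [[-2.0,-0.6,0.0],[0,0,1.1]],
    [[-3.4,-0.6,-0.1],[0,0,1.1]],
    [[-3.6,-0.5,0.0],[0,0,1.1]],
    [[-3.7,-0.5,0.0],[0,0,1.1]],
    [[-3.7,-0.4,0.0],[0,0,1.1]],
    [[-3.6,-0.3,-0.1],[0,0,1.1]],
    [[-3.7,-0.3,0.0],[0,0,1.1]],
    [[-3.7,-0.2,0.0],[0,0,1.1]],
    [[-3.7,-0.1,0.0],[0,0,1.1]],
    [[-3.4,-0.1,-0.1],[0,0,1.1]],
    [[-2.2,0.0,0.0],[0,0,1.1]],
    [[0,0,0],[0,0,0]],
  ],
)

```text
time_s: 7.95
tcp_pos: [0.6191, 0.2451, 0.3167]
tool_rot: [[-0.151, -0.989, -0.004], [-0.989, 0.151, -0.002], [0.003, 0.004, -1.0]]
contact_force: [-0.4, -0.4, -5.8]
opening: 0.571
finger_force: 30.0
```

Run:
```python
from h import *
np.set_printoptions(precision=4,suppress=True)
im=robot.capture("top"); si=robot.capture("side"); o=robot.get_obs(); print(o["tcp_pos"],o["joint_pos"])
a=cv2.resize(im[90:270,20:220],None,fx=2,fy=2); b=cv2.resize(si[60:240,130:330],None,fx=2,fy=2)
cv2.imwrite("pics/hov.png",cv2.convertScaleAbs(np.hstack([a,b]),alpha=1.7))
plan(np.array([.619,.2475,.218]),-98.6,6)
```

```text
[0.6191 0.2433 0.3175] [ 0.6169  0.5189 -0.0003 -0.0006 -1.0563 -0.7696]
[[[-0.1, 0.0, 1.7], [0.0, 0.0, 0.0]], [[0.0, 0.0, 1.6], [0.0, 0.0, 0.0]], [[-0.1, 0.0, 1.7], [0.0, 0.0, 0.0]], [[-0.1, 0.0, 1.6], [0.0, 0.0, 0.0]], [[-0.1, 0.0, 1.7], [0.0, 0.0, 0.0]], [[0.0, 0.0, 1.6], [0.0, 0.0, 0.0]]] end [0.6193 0.247  0.2185] err [ 0.0003 -0.0005  0.0005]
```

View pics/hov.png

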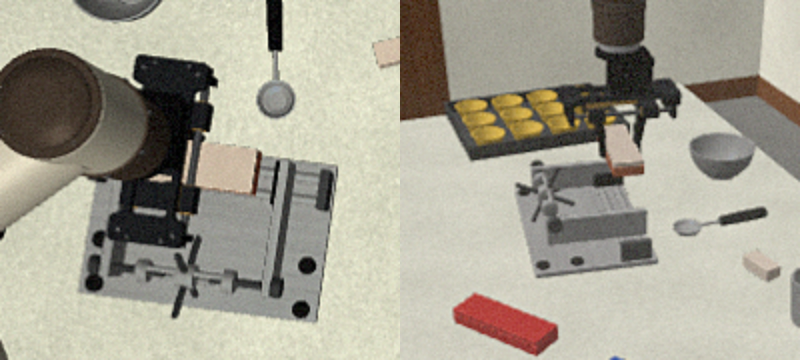

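The stone is held level above the rails. Its right end shows at native pixel (147,176) in the top view. I'll check that end's offset from the tool.

Run:
```python
from h import *
o=robot.get_obs();p=o["tcp_pos"];R=o["tool_rot"]
im=robot.capture("top")
for q in((149,166),(146,186),(147.5,176)):
    P=at_z("top",q,p[2]-.162); print((R.T@(P-p))*1000)
g=im[160:200,:,:].astype(int)
for r in(170,176,182): print(r,[(c,(im[r,c]).tolist()) for c in range(140,156)])
```

```text
[ 77.75920908 -19.95552894 162.15143304]
[ 77.9507401   24.85134869 162.32081954]
[ 77.85298948   2.48917818 162.23627605]
170 [(140, [98, 108, 120]), (141, [97, 111, 121]), (142, [91, 108, 119]), (143, [95, 109, 118]), (144, [101, 114, 120]), (145, [97, 109, 119]), (146, [97, 109, 120]), (147, [96, 113, 122]), (148, [73, 78, 82]), (149, [20, 32, 57]), (150, [0, 9, 31]), (151, [72, 76, 80]), (152, [90, 94, 93]), (153, [85, 89, 89]), (154, [84, 84, 83]), (155, [92, 92, 93])]
176 [(140, [95, 109, 118]), (141, [98, 112, 123]), (142, [97, 108, 120]), (143, [99, 109, 122]), (144, [102, 113, 126]), (145, [99, 114, 124]), (146, [100, 112, 120]), (147, [82, 93, 99]), (148, [21, 31, 45]), (149, [0, 1, 28]), (150, [68, 75, 78]), (151, [97, 102, 101]), (152, [98, 101, 96]), (153, [94, 97, 93]), (154, [92, 100, 92]), (155, [97, 100, 94])]
182 [(140, [95, 107, 117]), (141, [94, 109, 121]), (142, [94, 107, 121]), (143, [94, 107, 118]), (144, [96, 109, 121]), (145, [105, 120, 130]), (146, [94, 109, 116]), (147, [25, 33, 54]), (148, [0, 7, 30]), (149, [66, 71, 76]), (150, [97, 98, 96]), (151, [87, 88, 91]), (152, [85, 87, 88]), (153, [91, 93, 93]), (154, [92, 94, 95]), (155, [99, 104, 102])]
```

Emit:
jog_arm(
  plan=[
    [[-0.3,0,0],[0,0,0]],
    [[-0.2,0,0.5],[0,0,0]],
    [[0,0,1.0],[0,0,0]],
    [[0,0,1.0],[0,0,0]],
    [[0,0,0],[0,0,0]],
    [[0,0,0],[0,0,0]],
  ],
)

```text
time_s: 8.85
tcp_pos: [0.6205, 0.2486, 0.2948]
tool_rot: [[-0.152, -0.988, 0.0], [-0.988, 0.152, -0.0], [0.0, -0.0, -1.0]]
contact_force: [0.2, 0.3, -4.8]
opening: 0.574
finger_force: 30.0
```

Run:
```python
from h import *
np.set_printoptions(precision=4,suppress=True)
im=robot.capture("top"); o=robot.get_obs();p=o["tcp_pos"];R=o["tool_rot"];print(p,o["contact_force"])
cv2.imwrite("pics/hov2.png",cv2.convertScaleAbs(cv2.resize(im[145:235,70:190],None,fx=6,fy=6,interpolation=cv2.INTER_CUBIC),alpha=1.7))
plan(np.array([.619,.2485,.2175]),-98.6,8)
```

```text
[0.6206 0.2486 0.2951] [-0.5529 -0.6216 -5.3655]
[[[0.0, 0.0, 1.0], [0.0, 0.0, 0.0]], [[0.0, 0.0, 0.9], [0.0, 0.0, 0.0]], [[0.0, 0.1, 1.0], [0.0, 0.0, 0.0]], [[0.0, 0.0, 1.0], [0.0, 0.0, 0.0]], [[0.0, 0.0, 1.0], [0.0, 0.0, 0.0]], [[0.0, 0.0, 0.9], [0.0, 0.0, 0.0]], [[0.0, 0.0, 1.0], [0.0, 0.0, 0.0]], [[0.0, 0.1, 1.0], [0.0, 0.0, 0.0]]] end [0.6187 0.249  0.2171] err [-0.0003  0.0005 -0.0004]
```

View pics/hov2.png

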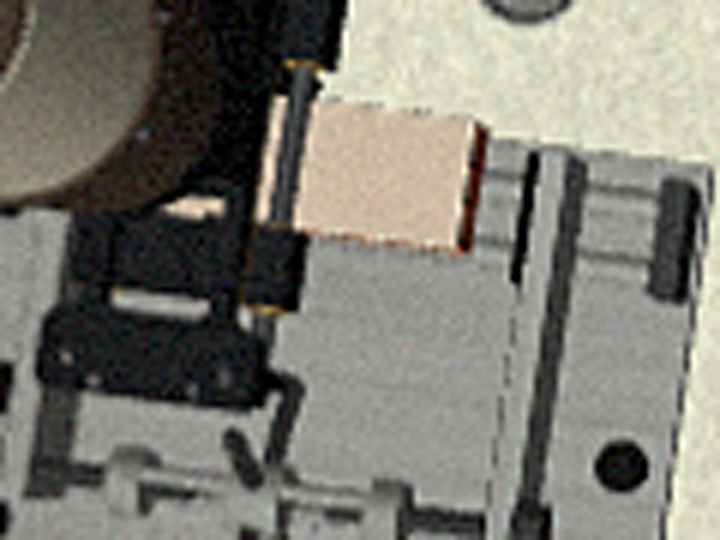

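The stone's right end is at crop (475,190) and the right pad at (525,220), so it lies between the jaws with room. The gripper body clears the bar tip at (235,435). I'll lower it now.

Emit:
jog_arm(
  plan=[
    [[0,0,1],[0,0,0]],
    [[0,0.1,1.5],[0,0,0]],
    [[0,0,1.5],[0,0,0]],
    [[0,0,1.5],[0,0,0]],
    [[0,0,1],[0,0,0]],
    [[0,0,0.4],[0,0,0]],
    [[0,0,0],[0,0,0]],
    [[0,0,0],[0,0,0]],
  ],
)

```text
time_s: 9.9
tcp_pos: [0.6197, 0.2489, 0.2265]
tool_rot: [[-0.152, -0.988, 0.001], [-0.988, 0.152, 0.001], [-0.001, -0.001, -1.0]]
contact_force: [-0.4, 0.4, -4.6]
opening: 0.573
finger_force: 30.0
```

Emit:
jog_arm(
  plan=[
    [[0,0,0.2],[0,0,0]],
    [[0,0,0.2],[0,0,0]],
    [[0,0,0.2],[0,0,0]],
    [[0,0,0],[0,0,0]],
    [[0,0,0],[0,0,0]],
  ],
)

```text
time_s: 10.52
tcp_pos: [0.6194, 0.2487, 0.2197]
tool_rot: [[-0.152, -0.988, 0.0], [-0.988, 0.152, -0.0], [0.0, -0.0, -1.0]]
contact_force: [-0.1, -0.9, -4.6]
opening: 0.575
finger_force: 30.0
```

Emit:
jog_arm(
  plan=[
    [[0,0,0.1],[0,0,0]],
    [[0,0,0.1],[0,0,0]],
    [[0,0,0],[0,0,0]],
    [[0,0,0.1],[0,0,0]],
    [[0,0,0],[0,0,0]],
    [[0,0,0],[0,0,0]],
  ],
)

```text
time_s: 11.28
tcp_pos: [0.6195, 0.2487, 0.2169]
tool_rot: [[-0.152, -0.988, 0.0], [-0.988, 0.152, 0.0], [-0.0, -0.0, -1.0]]
contact_force: [0.4, 0.8, -4.1]
opening: 0.571
finger_force: 30.0
```

Emit:
jog_arm(
  plan=[
    [[0,0,0.05],[0,0,0]],
    [[0,0,0.05],[0,0,0]],
    [[0,0,0],[0,0,0]],
    [[0,0,0],[0,0,0]],
  ],
)

```text
time_s: 11.78
tcp_pos: [0.6194, 0.2487, 0.2168]
tool_rot: [[-0.152, -0.988, 0.001], [-0.988, 0.152, 0.0], [-0.0, -0.001, -1.0]]
contact_force: [-3.7, 0.2, 5.8]
opening: 0.569
finger_force: 30.0
```

Emit:
jog_arm(
  plan=[
    [[0,0,0],[0,0,0]],
    [[0,0,0],[0,0,0]],
    [[0,0,0],[0,0,0]],
    [[0,0,0],[0,0,0]],
    [[0,0,-0.5],[0,0,0]],
    [[0,0,-2],[0,0,0]],
    [[0,0,-3.5],[0,0,0]],
    [[0,0,-4],[0,0,0]],
    [[0,0,-2],[0,0,0]],
    [[0,0,0],[0,0,0]],
  ],
  jaw=7.5,
)

```text
time_s: 13.02
tcp_pos: [0.6196, 0.2488, 0.3382]
tool_rot: [[-0.152, -0.988, 0.004], [-0.988, 0.152, 0.003], [-0.003, -0.004, -1.0]]
contact_force: [1.2, -0.1, -0.9]
opening: 0.863
finger_force: 0.0
```

Run:
```python
from h import *
o=robot.get_obs();print(o["tcp_pos"],o["opening"],o["contact_force"],o["moment"])
im=robot.capture("top");si=robot.capture("side")
b=cv2.resize(si[120:220,170:280],None,fx=4,fy=4,interpolation=cv2.INTER_CUBIC);a=cv2.resize(im[145:245,60:190],None,fx=3,fy=3,interpolation=cv2.INTER_CUBIC)
a=cv2.copyMakeBorder(a,0,100,0,0,0)
cv2.imwrite("pics/pl.png",cv2.convertScaleAbs(np.hstack([a,b])[:600,:800],alpha=1.7))
```

```text
[0.61964985 0.24882744 0.3382132 ] 0.8625492727771668 [ 1.15538001 -0.12829357 -0.85798206] [ 0.09421413 -0.06815745  0.00444365]
```

View pics/pl.png

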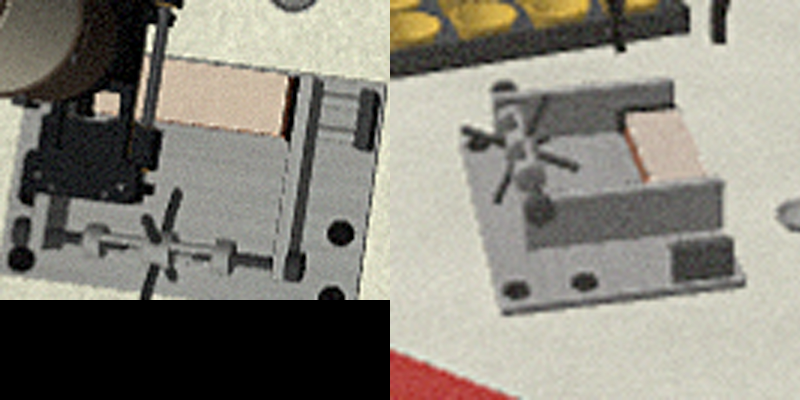

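The stone lies flat on the rails between both pads (side crop 665,145) and is let go. The bars have not moved. Next I'll shut the fingers and go to just behind the upper bar.

```bash
cat >> h.py <<'E'
AX=np.array([.493,.267,.07]); E=np.array([.9887,-.1502,0]); N=np.array([.1502,.9887,0])
def uv():
    o=robot.get_obs(); d=o["tcp_pos"]-AX; return d@E*1000,d@N*1000,(d[2]-.182)*1000
def tq(k=4):
    F=[];M=[]
    for _ in range(k):
        robot.capture("top"); o=robot.get_obs(); F.append(o["contact_force"]); M.append(o["moment"])
    F=np.mean(F,0);M=np.mean(M,0); print("t",o["time_s"],"u,v,h",np.round(uv(),1),"F e,n,z",np.round([F@E,F@N,F[2]],2),"M e,n,z",np.round([M@E,M@N,M[2]],3))
E
python3 - <<'E'
from h import *
plan(AX*[1,1,0]-.016*E+[0,0,.338],-98.6,5)
E
```

```text
[[[0.0, 2.9, -0.1], [0.0, 0.0, 0.0]], [[0.0, 2.8, 0.0], [0.0, 0.0, 0.0]], [[0.1, 2.9, -0.1], [0.0, 0.0, 0.0]], [[0.0, 2.9, 0.0], [0.0, 0.0, 0.0]], [[0.0, 2.8, -0.1], [0.0, 0.0, 0.0]]] end [0.47759788 0.2693789  0.3381523 ] err [ 4.17078262e-04 -2.43010774e-05  1.52302919e-04]
```

Emit:
jog_arm(
  plan=[
    [[0,2.2,0],[0,0,0]],
    [[0,3,0],[0,0,0]],
    [[0.1,3.5,0],[0,0,0]],
    [[0,3,0],[0,0,0]],
    [[0,2.6,0],[0,0,0]],
    [[0,0,1.5],[0,0,0]],
    [[0,0,2.0],[0,0,0]],
    [[0,0,1.5],[0,0,0]],
    [[0,0,0.8],[0,0,0]],
    [[0,0,0],[0,0,0]],
    [[0,0,0],[0,0,0]],
  ],
  jaw=0,
)

```text
time_s: 14.5
tcp_pos: [0.4783, 0.2697, 0.2782]
tool_rot: [[-0.152, -0.988, 0.001], [-0.988, 0.152, 0.001], [-0.001, -0.001, -1.0]]
contact_force: [-0.1, 0.2, -0.3]
opening: 0.001
finger_force: 0.0
```

Run:
```python
from h import *
tq(); print(robot.get_obs()["opening"])
```

```text
t 14.7 u,v,h [-15.2   0.3  26.3] F e,n,z [-0.58  0.15  0.28] M e,n,z [ 0.123 -0.06  -0.027]
0.00708392155621371
```

Emit:
jog_arm(
  plan=[
    [[0,-0.3,0],[0,0,0]],
    [[0,-0.3,0],[0,0,0]],
    [[0,-0.3,0],[0,0,0]],
    [[0,-0.3,0],[0,0,0]],
    [[0,-0.3,0],[0,0,0]],
    [[0,-0.3,0],[0,0,0]],
  ],
)

```text
time_s: 15.45
tcp_pos: [0.4949, 0.2667, 0.2773]
tool_rot: [[-0.153, -0.988, -0.003], [-0.988, 0.153, -0.001], [0.001, 0.003, -1.0]]
contact_force: [-9.5, 4.0, 3.1]
opening: 0.008
finger_force: 4.9
```

Emit:
jog_arm(
  plan=[
    [[0,-0.3,0],[0,0,0]],
    [[0,-0.3,0],[0,0,0]],
    [[0,-0.3,0],[0,0,0]],
    [[0,-0.2,0],[0,0,0]],
  ],
)

```text
time_s: 15.95
tcp_pos: [0.5034, 0.2651, 0.2756]
tool_rot: [[-0.154, -0.988, -0.01], [-0.988, 0.154, -0.003], [0.004, 0.01, -1.0]]
contact_force: [-12.8, 4.9, 0.3]
opening: 0.006
finger_force: 5.2
```

Run:
```python
from h import *
tq()
```

```text
t 16.15 u,v,h [10.7 -0.4 23.6] F e,n,z [-13.41   2.71   0.16] M e,n,z [0.997 3.774 0.033]
```

Emit:
jog_arm(
  plan=[
    [[0,-0.2,0],[0,0,0]],
    [[0,-0.2,0],[0,0,0]],
    [[0,0.4,0],[0,0,0]],
    [[0,0.8,0],[0,0,0]],
    [[0,0,-2],[0,0,0]],
    [[0,0,-3],[0,0,0]],
    [[0,2,-0.5],[0,0,0]],
    [[0,3,0],[0,0,0]],
    [[0,1.8,0],[0,0,0]],
    [[0,0,0],[0,0,0]],
  ],
)

```text
time_s: 17.4
tcp_pos: [0.4302, 0.2768, 0.3327]
tool_rot: [[-0.151, -0.989, -0.0], [-0.989, 0.151, -0.0], [0.0, 0.0, -1.0]]
contact_force: [-0.4, -0.3, 0.7]
opening: 0.005
finger_force: 0.0
```

```bash
cat >> h.py <<'E'
def bars():
    a,b=robot.capture("top"),robot.capture("side")
    for n in("top","side"): print(n,[(np.round(x["pixel"],1).tolist(),round(x["p"],2)) for x in robot.pinpoint(n,"bar_tip")[:4]])
    for k in range(-60,61,10):
        ph=np.radians(k); 
    return a,b
def tippx(k,R=.053):
    ph=np.radians(k); P=AX+R*(np.sin(ph)*E+np.cos(ph)*np.array([0,0,1])); return np.round(proj("top",P),1).tolist(),np.round(proj("side",P),1).tolist()
E
python3 - <<'E'
from h import *
tq(1)
a,b=bars()
for k in(-45,-35,-25,45,55,65): print(k,*tippx(k))
A=cv2.resize(a[200:255,80:150],None,fx=5,fy=5,interpolation=cv2.INTER_CUBIC);B=cv2.resize(b[130:185,175:245],None,fx=5,fy=5,interpolation=cv2.INTER_CUBIC)
cv2.imwrite("pics/b1.png",cv2.convertScaleAbs(np.hstack([A,B]),alpha=1.8))
E
```

```text
t 17.45 u,v,h [-62.8   0.5  80.8] F e,n,z [0.39 0.04 0.1 ] M e,n,z [ 0.091 -0.066 -0.018]
top [([119.1, 210.5], 0.82), ([112.8, 228.4], 0.58)]
side [([214.6, 169.9], 0.47)]
-45 [105.6, 243.8] [190.0, 148.4]
-35 [105.3, 240.8] [192.1, 146.6]
-25 [105.2, 237.3] [194.4, 145.1]
45 [110.8, 211.2] [212.5, 146.3]
55 [112.1, 208.8] [214.3, 148.0]
65 [113.5, 206.9] [215.8, 150.0]
```

View pics/b1.png

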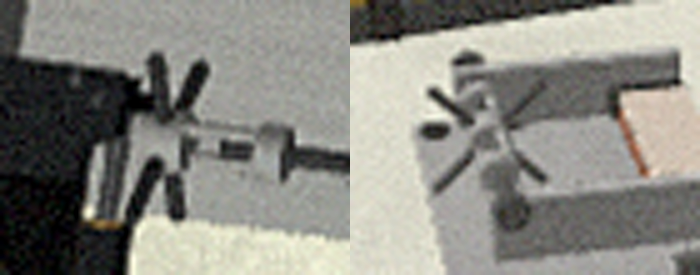

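Bars measured: A is at about +48° and B at about −42° (side tips at native (213,147) and (191,148)). I'll push B along its own arc so it doesn't slide or jam.

Emit:
jog_arm(
  plan=[
    [[0,0,1.5],[0,0,0]],
    [[0,0,2.2],[0,0,0]],
    [[0,0,1.4],[0,0,0]],
    [[0,0,0.4],[0,0,0]],
    [[0,-0.3,0],[0,0,0]],
    [[0,-0.3,0],[0,0,0]],
    [[0,-0.2,0],[0,0,0]],
    [[0,0,0],[0,0,0]],
  ],
)

```text
time_s: 18.65
tcp_pos: [0.4396, 0.2755, 0.2781]
tool_rot: [[-0.153, -0.988, 0.001], [-0.988, 0.153, 0.001], [-0.001, -0.0, -1.0]]
contact_force: [-0.1, -0.1, 0.3]
opening: 0.005
finger_force: 0.0
```

Emit:
jog_arm(
  plan=[
    [[0,-0.2,0],[0,0,0]],
    [[0,-0.2,0],[0,0,0]],
    [[0,-0.2,0],[0,0,0]],
    [[0,0,0],[0,0,0]],
  ],
)

```text
time_s: 19.15
tcp_pos: [0.4454, 0.2745, 0.2777]
tool_rot: [[-0.153, -0.988, -0.0], [-0.988, 0.153, -0.0], [0.0, 0.0, -1.0]]
contact_force: [-0.2, -0.0, -0.0]
opening: 0.003
finger_force: 0.0
```

Emit:
jog_arm(
  plan=[
    [[0,-0.2,0],[0,0,0]],
    [[0,-0.2,0],[0,0,0]],
    [[0,0,0],[0,0,0]],
  ],
)

```text
time_s: 19.52
tcp_pos: [0.4473, 0.2742, 0.2775]
tool_rot: [[-0.153, -0.988, -0.005], [-0.988, 0.153, -0.001], [0.001, 0.005, -1.0]]
contact_force: [-11.5, 3.8, 5.1]
opening: 0.007
finger_force: 6.2
```

Emit:
jog_arm(
  plan=[
    [[0,-0.15,-0.2],[0,0,0]],
    [[0,-0.3,-0.25],[0,0,0]],
    [[0,-0.3,-0.25],[0,0,0]],
    [[0,-0.3,-0.2],[0,0,0]],
    [[0,-0.3,-0.15],[0,0,0]],
    [[0,-0.3,-0.15],[0,0,0]],
  ],
)

```text
time_s: 20.27
tcp_pos: [0.464, 0.2717, 0.2899]
tool_rot: [[-0.152, -0.988, -0.004], [-0.988, 0.152, -0.0], [0.001, 0.004, -1.0]]
contact_force: [-9.1, 3.4, 5.2]
opening: 0.002
finger_force: 4.7
```

Emit:
jog_arm(
  plan=[
    [[0,-0.45,-0.15],[0,0,0]],
    [[0,-0.45,-0.1],[0,0,0]],
    [[0,-0.45,-0.1],[0,0,0]],
    [[0,-0.45,-0.05],[0,0,0]],
    [[0,-0.4,0],[0,0,0]],
    [[0,-0.4,0],[0,0,0]],
    [[0,-0.4,0],[0,0,0]],
    [[0,-0.35,0.1],[0,0,0]],
    [[0,-0.35,0.1],[0,0,0]],
    [[0,-0.35,0.1],[0,0,0]],
  ],
)

```text
time_s: 21.52
tcp_pos: [0.5043, 0.2654, 0.2904]
tool_rot: [[-0.153, -0.988, -0.004], [-0.988, 0.153, -0.0], [0.001, 0.004, -1.0]]
contact_force: [-7.0, 3.3, 2.2]
opening: 0.004
finger_force: 3.8
```

Run:
```python
from h import *
tq(2)
```

```text
t 21.625 u,v,h [11.7  0.2 38.3] F e,n,z [-6.55  1.49  2.53] M e,n,z [0.594 1.891 0.05 ]
```

Emit:
jog_arm(
  plan=[
    [[0,-0.35,0.15],[0,0,0]],
    [[0,-0.35,0.2],[0,0,0]],
    [[0,-0.35,0.25],[0,0,0]],
    [[0,-0.3,0.3],[0,0,0]],
    [[0,-0.3,0.3],[0,0,0]],
    [[0,-0.2,0.25],[0,0,0]],
  ],
)

```text
time_s: 22.38
tcp_pos: [0.5224, 0.2626, 0.2759]
tool_rot: [[-0.153, -0.988, -0.005], [-0.988, 0.153, -0.001], [0.002, 0.004, -1.0]]
contact_force: [-8.1, 2.9, 4.6]
opening: 0.005
finger_force: 4.2
```

Run:
```python
from h import *
tq(2)
```

```text
t 22.475 u,v,h [29.8  0.1 23.8] F e,n,z [-7.2   1.54  3.66] M e,n,z [ 0.597  2.255 -0.007]
```

Emit:
jog_arm(
  plan=[
    [[0,0.3,0],[0,0,0]],
    [[0,0.5,-0.5],[0,0,0]],
    [[0,0,-2.2],[0,0,0]],
    [[0,1,-1.6],[0,0,0]],
    [[0,2.2,0],[0,0,0]],
    [[0,2.4,0],[0,0,0]],
    [[0,1.2,0],[0,0,0]],
    [[0,0,1.0],[0,0,0]],
    [[0,0,1.6],[0,0,0]],
    [[0,0,0.7],[0,0,0]],
    [[0,-0.3,0],[0,0,0]],
    [[0,0,0],[0,0,0]],
  ],
)

```text
time_s: 23.98
tcp_pos: [0.4524, 0.2737, 0.2865]
tool_rot: [[-0.153, -0.988, 0.001], [-0.988, 0.153, 0.0], [-0.0, -0.001, -1.0]]
contact_force: [0.9, 0.3, 0.4]
opening: 0.007
finger_force: 0.0
```

Run:
```python
from h import *
tq(1)
```

```text
t 24.025 u,v,h [-41.3   0.4  34.6] F e,n,z [-0.19 -0.03 -0.42] M e,n,z [ 0.071 -0.027  0.016]
```

Emit:
jog_arm(
  plan=[
    [[0,-0.2,0],[0,0,0]],
    [[0,-0.25,0],[0,0,0]],
    [[0,-0.3,-0.15],[0,0,0]],
    [[0,-0.35,-0.2],[0,0,0]],
    [[0,-0.35,-0.2],[0,0,0]],
    [[0,-0.35,-0.1],[0,0,0]],
    [[0,-0.35,-0.1],[0,0,0]],
    [[0,-0.35,-0.1],[0,0,0]],
    [[0,-0.35,-0.05],[0,0,0]],
    [[0,-0.35,0],[0,0,0]],
  ],
)

```text
time_s: 25.28
tcp_pos: [0.4818, 0.2691, 0.2947]
tool_rot: [[-0.153, -0.988, -0.005], [-0.988, 0.153, -0.0], [0.001, 0.005, -1.0]]
contact_force: [-8.9, 3.5, 2.9]
opening: 0.009
finger_force: 4.8
```

```bash
cat >> h.py <<'E'
def T(k=2,d=6.7):
    "held torque at bar by contact at fingertip corner (phi>0)"
    F=[]
    for _ in range(k): robot.capture("top"); F.append(robot.get_obs()["contact_force"])
    F=np.mean(F,0); u,v,h=uv(); x=u+d
    from scipy.optimize import brentq
    ph=brentq(lambda p:x*np.cos(p)-h*np.sin(p)+4,-1.4,1.4)
    zc=h if ph>0 else 55*np.cos(ph)
    print("t",robot.get_obs()["time_s"],"u,v,h",np.round([u,v,h],1),"phi",round(np.degrees(ph),1),"F",np.round([F@E,F@N,F[2]],2),"T",round((-F@E*zc+x*F[2])/1000,3))
E
python3 - <<'E'
from h import *
T()
E
```

```text
t 25.375 u,v,h [-11.2   0.4  42.7] phi -0.6 F [-8.55  2.07  1.64] T 0.463
```

Emit:
jog_arm(
  plan=[
    [[0,-0.3,0],[0,0,0]],
    [[0,-0.3,0],[0,0,0]],
    [[0,-0.3,0],[0,0,0]],
    [[0,-0.2,0],[0,0,0]],
  ],
)

```text
time_s: 25.88
tcp_pos: [0.4923, 0.2673, 0.2944]
tool_rot: [[-0.153, -0.988, -0.006], [-0.988, 0.153, -0.001], [0.002, 0.006, -1.0]]
contact_force: [-10.5, 4.8, 2.8]
opening: 0.006
finger_force: 5.5
```

Run:
```python
from h import *
T()
```

```text
t 25.975 u,v,h [-0.7  0.2 42.4] phi 13.4 F [-9.63  2.8   2.31] T 0.422
```

Emit:
jog_arm(
  plan=[
    [[0,-0.1,0],[0,0,0]],
  ],
)

```text
time_s: 26.1
tcp_pos: [0.4931, 0.2671, 0.2944]
tool_rot: [[-0.153, -0.988, -0.006], [-0.988, 0.153, -0.001], [0.002, 0.006, -1.0]]
contact_force: [-10.9, 5.1, 2.8]
opening: 0.002
finger_force: 5.5
```

Emit:
jog_arm(
  plan=[
    [[0,-0.1,0],[0,0,0]],
  ],
)

```text
time_s: 26.22
tcp_pos: [0.494, 0.267, 0.2943]
tool_rot: [[-0.153, -0.988, -0.007], [-0.988, 0.153, -0.001], [0.002, 0.006, -1.0]]
contact_force: [-10.9, 5.0, 2.3]
opening: 0.006
finger_force: 5.5
```

Run:
```python
from h import *
T(6)
```

```text
t 26.525 u,v,h [ 1.   0.2 42.3] phi 15.7 F [-10.39   3.23   2.11] T 0.456
```

Emit:
jog_arm(
  plan=[
    [[0,0.3,0],[0,0,0]],
    [[0,0.7,0],[0,0,0]],
    [[0,0,-2],[0,0,0]],
    [[0,0,-4],[0,0,0]],
    [[0,4,-4],[0,0,0]],
    [[0,5,0],[0,0,0]],
    [[0,5,0],[0,0,0]],
    [[0,0,0],[0,0,0]],
    [[0,0,0],[0,0,0]],
  ],
)

```text
time_s: 27.65
tcp_pos: [0.3482, 0.2897, 0.3958]
tool_rot: [[-0.152, -0.988, 0.001], [-0.988, 0.152, 0.001], [-0.001, -0.001, -1.0]]
contact_force: [0.1, 0.7, -0.3]
opening: -0.001
finger_force: 0.0
```

Run:
```python
from h import *
a,b=robot.capture("top"),robot.capture("side")
for k in(-74,6,16,26,106): print(k,*tippx(k))
A=cv2.resize(a[145:245,60:190],None,fx=3,fy=3,interpolation=cv2.INTER_CUBIC);B=cv2.resize(b[120:195,175:275],None,fx=4,fy=4,interpolation=cv2.INTER_CUBIC)
cv2.imwrite("pics/fin.png",cv2.convertScaleAbs(np.hstack([A,B]),alpha=1.8)); print(robot.get_obs()["contact_force"])
```

```text
-74 [107.8, 249.2] [186.5, 155.0]
6 [106.5, 225.0] [202.7, 143.0]
16 [107.4, 221.0] [205.5, 143.3]
26 [108.4, 217.3] [208.1, 143.9]
106 [118.3, 206.5] [217.0, 159.7]
[-0.36625644  0.12426248 -0.54606308]
```

View pics/fin.png

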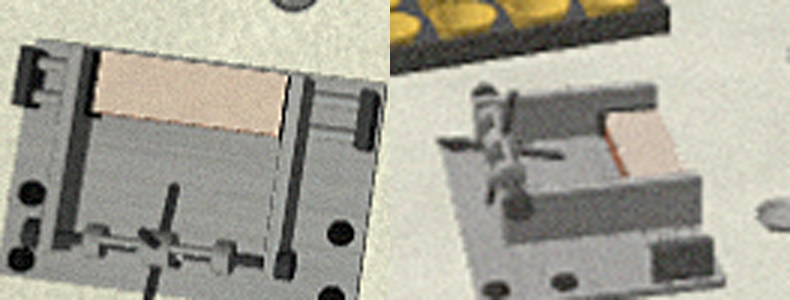

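The stone sits flat, with both pads closed on it, and the upper bar is at about +15° (side tip at native (205,144)). Total turn is about 169°, and the push has grown to about 1.5 times free running. I'll hand it in.

```bash
python3 -c "
from workcell import robot
print(robot.close_job())"
```

```text
the job is handed in; nothing more can be done
None
```

The whetstone is flat on the rails and both jaws grip it; I estimate 34–37 N per jaw from the push on the bars (not measured directly). I handed the job in at about 28 s, and no pass/fail result came back.

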